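# Square a painted tile into the corner of a decorating board

### The job

Pick up the notched wooden pusher from its cork pad and, with it, nudge the freshly painted tile on the plywood board into the inside corner of the two metal rails, pressing it so that it bears on both rails at once for half a second: a few newtons on each, never above 14 N, because the glaze chips. Then back away, leave the tile flush against both rails and stand the pusher upright on its cork pad again. Keep the fingers off the tile and leave everything else on the table where it is.

Things in the scene. Friction and masses are not known exactly. Their poses are not given: they have to be found in the camera images.
- jig: Fixed plywood board, 200 x 200 x 12 mm, on the table. Origin: centre of its underside; x and y along its edges, z up. Two aluminium rails lie along its +x and +y edges and make a square inside corner; their inner faces are at x = 84 mm and y = 84 mm, the board's top at z = 12 mm. The railed (+x, +y) corner points away from the robot, turned up to 0.4 rad either way.
- rail_x: Rail on the board's +x edge: aluminium bar 16 mm wide (x), 200 mm long (y), 16 mm high, rigid. Origin: centre of its underside, on the board's top; axes parallel to the board's. The tile must bear on its -x face.
- rail_y: Rail on the board's +y edge: aluminium bar 184 mm long (x), 16 mm wide (y), 16 mm high, rigid. Origin: centre of its underside, on the board's top; axes parallel to the board's. The tile must bear on its -y face.
- corner (a point): The inside corner where the two rail faces meet, on the board's top. Axes as the board's.
- tile: White ceramic tile with a painted six-petal flower, 80 x 80 x 12 mm, 0.12 to 0.24 kg, loose on the board, at the start its centre is 15 to 35 mm short of home along x and y, and it is turned up to 0.2 rad. Origin: centre of its underside; x and y along its edges. Flush in the corner its origin is at x = y = 44 mm in the board's frame. Smooth: friction on board, rails and pusher about 0.4.
- pusher: Wooden pusher, about 0.14 kg, standing upright on the cork pad. Origin: centre of its underside, on the handle's axis; z up. Handle: square post 24 x 24 mm (faces across x and y) from z = 22 to 90 mm. Foot: 22 mm high block, x from -34 to 16 mm, 44 mm wide (y), with two arms 12 mm thick that form a right-angled notch open to +x.
- notch (a point): The inside corner of the pusher's notch: 22 mm ahead (+x) of the handle's axis, at the underside. Axes as the pusher's. The two inner faces run from here at +45 and -45 degrees from +x, about 40 mm long and 22 mm high, so the notch fits an outer corner of the tile. Keep the underside a few mm clear of the board; bearing down on tile or board adds drag.
- pad: Fixed cork pad, 120 x 120 x 6 mm, on the table, to the left or the right of the board; place for the pusher. Origin: centre of its underside.
- palette: Fixed white ceramic palette, 110 x 110 x 12 mm, with paint wells, on the other side of the board from the pad. Not needed. Origin: centre of its underside.
- spare_tile: Another loose 80 x 80 x 12 mm tile, with a four-petal flower, on the table beyond the board: leave alone. Origin: centre of its underside.
- jar: Glass paint jar with black cap, 56 mm diameter, 75 mm high: leave alone. Origin: centre of its underside.
- brush: Paint brush lying on the table, 170 mm long: leave alone. Origin near its middle.
- bowl: Small blue bowl, 80 mm diameter, 40 mm high: leave alone. Origin: centre of its underside.
- pendant_box: Flat paper gift box with a blue stone, 90 x 70 x 20 mm: leave alone. Origin: centre of its underside.
- cup: White cup, 68 mm diameter, 75 mm high: leave alone. Origin: centre of its underside.
There are look-alikes about, which are no part of the job. Of the things shaped like the pusher, the wooden one is meant. Leave any red look-alike of the tile alone.

How it is judged:
On the way, in this order (a step that is already met when the one before it is completed fails the run):
1. the pusher is picked up off its pad (z of pusher in the frame of pad above 0.02 m and contact force between the fingers and pusher above 1 N), for 0.2 s.
2. the tile, pushed with the pusher, bears on both rails at once (at least 1.5 N on each) and sits flush in the corner, within 2 mm of both rails (x of tile in the frame of jig above 0.042 m and y of tile in the frame of jig above 0.042 m and angle between the x axis of tile and the x axis of jig, either way round below 0.04 rad and angle between tile's own z axis and vertical below 0.05 rad and contact force between tile and rail_x above 1.5 N and contact force between tile and rail_y above 1.5 N and contact force between pusher and tile above 1.5 N), for 0.3 s.
At the end, for the whole second after the job is handed in: The tile lies flat with its edges within 2 mm of both rails and parallel to them within 0.04 rad, at rest; the pusher stands upright and still on the cork pad, its handle's axis within 35 mm of the pad's centre (x of tile in the frame of jig above 0.042 m and y of tile in the frame of jig above 0.042 m and angle between the x axis of tile and the x axis of jig, either way round below 0.04 rad and angle between tile's own z axis and vertical below 0.05 rad and linear speed of each of tile, pusher below 0.01 m/s and horizontal distance between pusher and pad below 0.035 m and z of pusher in the frame of pad below 0.009 m and angle between pusher's own z axis and vertical below 0.1 rad); the robot touches nothing.
It fails at once if more than 14 N between the tile and either rail (the glaze chips) (contact force between tile and rail_x above 14 N or contact force between tile and rail_y above 14 N).
It fails at once if the fingers touch the painted tile (contact force between the fingers and tile above 0.3 N).
It fails at once if a bystander is moved by more than 15 mm (distance of any of spare_tile, jar, brush, bowl, pendant_box, cup from where it was at the start of the episode above 0.015 m).
It also fails if it takes over 67 s, if anything falls off the work surface, if the arm or the gripper's body presses on something with over 40 N, if the wrist force passes 120 N, or if a joint passes its speed limit or range.

### The arm

A 7-joint arm with a two-finger parallel gripper is mounted at the origin on the work surface. World frame = base frame: x ahead of the robot, y to its left, z up, the work surface at z = 0. Lengths are in m, angles in rad, forces in N, time in s.
With the tool pointing down it reaches from about 0.4 to 0.85 m from the base axis. Payload 10.4 kg.
Tool frame: the origin (TCP) lies at the very end of the fingers, on their centre line; the grasp point (between the pads) lies 19 mm behind it; z points along the fingers, y is the line along which they close (so a half turn about z gives the same grasp; the last joint's range is limited). The gripper opens to 87 mm and grips with 3 to 60 N. Pads are 19 mm wide; open, the fingers measure 117 mm over their backs; the gripper's body (75 mm by 190 mm) begins 51 mm behind the grasp point.
Start: joints at [-1.246, 0.332, -0.065, 1.46, 0.022, 1.35, -0.088], TCP at [0.213, 0.588, 0.223] pointing down, gripper open.
Joint ranges: [-2.6, 2.6], [-0.5, 2.12], [-1.47, 1.34], [0.16, 2.42], [-1.27, 4.41], [0.06, 2.06], [-2.6, 2.6]. Speed limits (rad/s): [2.22, 2.22, 2.79, 2.79, 3.14, 3.14, 3.14].

### API

Orientations are given as a unit quaternion [x, y, z, w].
In Python, from bench import * gives the robot as it stands.
- The arm moves only by the tool step_arm, never from a script. Its arguments are lists of equal length, an entry for each row: "delta_pos": the shift along the world's x, y, z in units of 25 mm (1.0 is 25 mm), a list of three; "turn": the turn about the world's z in units of 0.12 rad (1.0 is 0.12 rad). In form: {"delta_pos": [[tx, ty, tz], ...], "turn": [turn, ...]}. A call has 1 to 12 rows; each row shifts and turns the commanded pose from where the row before left it; what a row does not reach is not made up. A row lasts 1/10 s, in which the tool goes at most 50 mm and 8.59 degrees, less where a joint would pass 70% of its speed; a pose out of reach is approached as far as the arm can. A call with a number of a shift or a turn outside -1 to 1 is refused whole. A call with a gripper value outside its range is refused whole. "grip" is the closure, from 0 (fully open) to 1 (shut), set as the call begins (left out, the last holds). The fingers move at their own pace and stop on an object; "newtons" is the grip in N (left out, the last holds). Time passes only in rows, so rows that do not move let the fingers close. It gives the time, the measured TCP pose, the force, the opening and the grip force at its end, in the units of the state.
- read_state(): the state, without advancing time (a new reading comes with each control period).
- camera(name): name is "side" or "top" or "wrist"; returns a dict with "image" (420x560x3 uint8, red, green, blue), "z_map" (420x560 float32, m along the optical axis (not along the pixel's ray), 0 where there is no reading), "mtx" (3x3 intrinsics, pixels), "view" (4x4, takes a point from world to camera coordinates). Camera axes: x right, y up, looking along -z (the intrinsics and any distortion apply to the point x, -y, -z); pixel columns grow to the right and rows downward; lengths in m; the calibration is good to about 2 mm. The wrist camera is an equidistant fisheye: a pixel r from the principal point sees the ray r / f radians off the axis. A picture is of the moment at which its call begins.
- close_job(): hands the job in; it is judged then, once.
The state is a dict: "time": time; "joint_positions": joint angles; "joint_vel": joint speeds; "joint_torque": joint torques, N m; "ee_pos": TCP position; "eef_rot": TCP orientation; "ft_force": force on the tool from outside, world axes, zero at the start; "torque": the same for the moment, N m; "width": finger opening in m; "grip_force": force on a finger pad.
Only numpy, scipy, OpenCV 4.12 (cv2) and the standard library are available. Lean on these libraries where they do the work, as an engineer would, in place of code of your own. Each camera call takes 0.05 s, during which the arm holds its last target. There are 200 camera calls.

## Working session

There is one attempt and no reset: what is moved stays moved. The work goes in short steps, Python scripts to look and compute and a tool call to move; the robot and the scene stay as the last step left them, time stands still between calls to the robot, and variables do not carry over. Pictures are saved under pics/ and viewed, at most 10 in all, crops included, and the job is handed in when it is done.

Besides the shell and the picture viewer there is one more tool, called after "Call:" as a command line: name --pt "numbers of a row" for each row, then --argument value for the rest. step_arm: Moves the arm, as the interface text tells. Shifts and turns lie within -1 to 1; 1 stands for 25 mm of shift or 0.12 rad of turn. Its arguments: {"type":"object","properties":{"delta_pos":{"type":"array"},"turn":{"type":"array"},"grip":{"type":"number"},"newtons":{"type":"number"}},"required":["delta_pos","turn"]}

```bash
mkdir -p pics; python3 - <<'E'
from bench import *
import cv2,numpy as np
s=read_state(); print({k:np.round(v,3) for k,v in s.items()})
for n in ['top','side']:
    c=camera(n); cv2.imwrite(f'pics/{n}0.png',c['image'][:,:,::-1]); np.savez(f'{n}0.npz',**c)
    print(n,c['mtx'],np.round(c['view'],3), c['z_map'].min(),c['z_map'].max())
E
```

```text
{'time': np.float64(0.0), 'joint_positions': array([-1.246,  0.333, -0.065,  1.461,  0.022,  1.35 , -0.088]), 'joint_vel': array([ 0.001,  0.002,  0.   , -0.001,  0.001, -0.001,  0.001]), 'joint_torque': array([ 0.0000e+00, -6.2325e+01,  2.5000e-02, -3.8988e+01, -6.1000e-02,
        4.0000e-02,  0.0000e+00]), 'ee_pos': array([0.213, 0.587, 0.222]), 'eef_rot': array([ 0.173,  0.985, -0.001, -0.   ]), 'ft_force': array([-0.419,  0.73 ,  0.361]), 'torque': array([-0.018, -0.046, -0.019]), 'grip_force': np.float64(0.0), 'width': np.float64(0.087)}
top [[429.82899733   0.         278.32712336]
 [  0.         429.82899733 207.82243006]
 [  0.           0.           1.        ]] [[-1.600e-02 -1.000e+00 -2.000e-03  6.000e-03]
 [ 9.780e-01 -1.600e-02  2.080e-01 -5.710e-01]
 [-2.080e-01  1.000e-03  9.780e-01 -1.176e+00]
 [ 0.000e+00  0.000e+00  0.000e+00  1.000e+00]] 0.0 2.178824
side [[399.40641334   0.         275.19523332]
 [  0.         399.40641334 205.04713329]
 [  0.           0.           1.        ]] [[ 0.988 -0.156 -0.008 -0.549]
 [ 0.109  0.653  0.75  -0.095]
 [-0.112 -0.741  0.662 -1.085]
 [ 0.     0.     0.     1.   ]] 0.0 3.476626
```

View pics/top0.png

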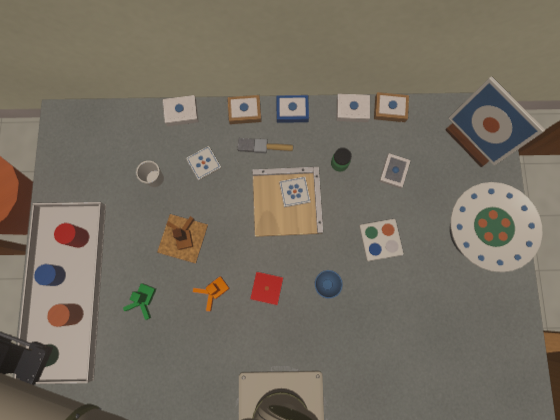

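View pics/side0.png

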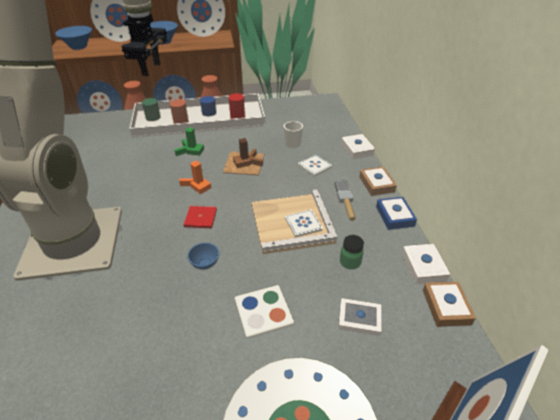

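Top view: the wooden pusher is at (182,236) on the cork pad, with look-alikes in green at (140,300) and orange at (212,292). The board is at (287,202), with its railed corner at about (320,170) and the six-petal tile at (294,191). The red tile is at (267,288) and the four-petal spare at (203,162). The brown pusher on cork fits the description. I'll confirm that in a crop and measure.

```bash
cat > h.py <<'E'
import cv2,numpy as np
def load(n): return dict(np.load(n))
def cloud(c):
    z=c['z_map'];h,w=z.shape;K=c['mtx'];u,v=np.meshgrid(np.arange(w),np.arange(h))
    P=np.stack([(u-K[0,2])/K[0,0]*z,-(v-K[1,2])/K[1,1]*z,-z],-1)
    R=c['view'][:3,:3];t=c['view'][:3,3]
    return (P-t)@R
def ray(c,uv,h):
    "pixel -> world point at height h"
    K=c['mtx'];R=c['view'][:3,:3];t=c['view'][:3,3];uv=np.atleast_2d(uv).astype(float)
    d=np.stack([(uv[:,0]-K[0,2])/K[0,0],-(uv[:,1]-K[1,2])/K[1,1],-np.ones(len(uv))],-1)@R
    o=-t@R
    return o+d*((h-o[2])/d[:,2])[:,None]
def proj(c,p):
    q=np.atleast_2d(p)@c['view'][:3,:3].T+c['view'][:3,3];K=c['mtx']
    return np.stack([K[0,0]*q[:,0]/-q[:,2]+K[0,2],-K[1,1]*q[:,1]/-q[:,2]+K[1,2]],-1)
E
python3 - <<'E'
from h import *
c=load('top0.npz');im=c['image'][:,:,::-1]
a=cv2.resize(im[155:245,240:330],(450,450)[::1],interpolation=cv2.INTER_CUBIC) # 5x
b=cv2.resize(im[205:270,150:215],(325,325),interpolation=cv2.INTER_CUBIC)
o=np.zeros((450,785,3),np.uint8);o[:,:450]=a;o[:325,455:780]=b
cv2.imwrite('pics/crop0.png',o)
P=cloud(c)
for n,(u,v) in dict(table=(225,220),board=(265,220),tile=(285,186),railr=(318,200),railu=(265,172),pad=(168,250),hand=(180,233),foot=(186,243)).items(): print(n,P[v,u].round(4))
S=load('side0.npz');Q=cloud(S)
for n,(u,v) in dict(board=(270,225),tile=(300,217),pad=(235,168)).items(): print('side',n,Q[v,u].round(4))
E
```

```text
table [ 0.5497  0.1576 -0.001 ]
board [0.546  0.0372 0.0083]
tile [ 0.6438 -0.0241  0.0304]
railr [ 0.5992 -0.1207  0.031 ]
railu [0.689  0.0351 0.0276]
pad [0.4615 0.3238 0.0054]
hand [0.4971 0.2688 0.0976]
foot [0.4779 0.2658 0.0314]
side board [ 0.5346 -0.0405  0.0106]
side tile [ 0.6203 -0.0342  0.0219]
side pad [0.4608 0.2503 0.0052]
```

View pics/crop0.png

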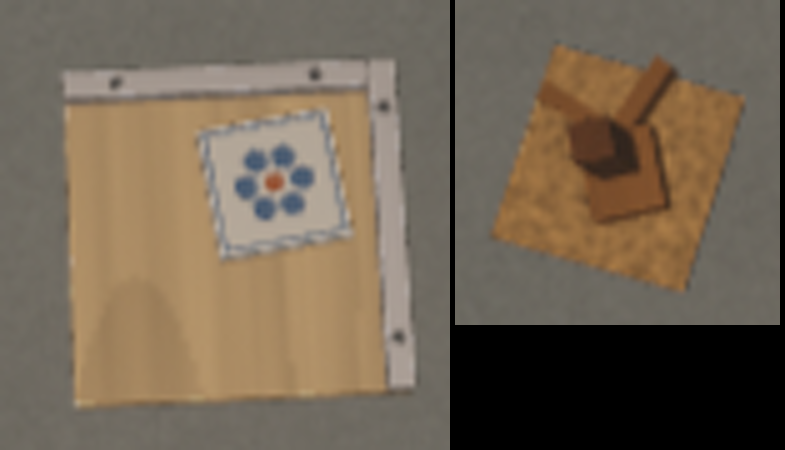

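The crop confirms it: the six-petal tile is on the board and the brown wooden pusher is on cork, its notch opening roughly toward world +x. Next I'll fit poses from crop points with the known models.

```bash
cat > fit.py <<'E'
from h import *
from scipy.optimize import least_squares
c=load('top0.npz')
def fit(name,pts,pix,off,x0):
    pts=np.array(pts,float);uv=(np.array(pix,float)-[off[2],0]+.5)/5-.5+off[:2]
    def W(p):
        C,S=np.cos(p[2]),np.sin(p[2]);return np.c_[p[0]+C*pts[:,0]-S*pts[:,1],p[1]+S*pts[:,0]+C*pts[:,1],pts[:,2]]
    r=least_squares(lambda p:(proj(c,W(p))-uv).ravel(),x0,loss='soft_l1')
    print(name,r.x.round(4),'res px',(proj(c,W(r.x))-uv).round(2).tolist());return r.x
a=(240,155,0);b=(150,205,455)
J=fit('jig',[(-.1,.1,.028),(.1,.1,.028),(.1,-.1,.028),(-.1,-.1,.012),(.084,-.1,.012)],[(63,72),(395,59),(415,386),(75,407),(386,391)],a,[.6,-.02,-1.5])
T=fit('tile',[(-.04,.04,.024),(.04,.04,.024),(.04,-.04,.024),(-.04,-.04,.024)],[(200,133),(325,110),(352,236),(223,259)],a,[.63,-.03,-1.5])
fit('pad',[(.06,.06,.006),(.06,-.06,.006),(-.06,-.06,.006),(-.06,.06,.006)],[(557,43),(745,97),(685,291),(491,236)],b,[.5,.27,0])
fit('pusher',[(-.034,-.022,.028),(-.034,.022,.028),(.0503,-.0283,.028),(.0418,-.0368,.028),(0,0,.096)],[(668,205),(598,222),(655,57),(677,75),(593,140)],b,[.48,.26,0])
C,S=np.cos(J[2]),np.sin(J[2]);R=np.array([[C,-S],[S,C]])
print('tile in jig',(R.T@(T[:2]-J[:2])).round(4),T[2]-J[2])
E
python3 fit.py
```

```text
jig [ 0.6014 -0.0289 -1.5437] res px [[-0.07, 0.09], [-0.12, -0.12], [0.19, 0.12], [-0.05, -0.3], [0.05, 0.19]]
tile [ 0.6283 -0.0525 -1.4037] res px [[-0.63, -0.14], [0.52, -0.24], [0.38, 0.07], [-0.3, 0.29]]
pad [ 0.4971  0.282  -0.2899] res px [[-0.2, 0.06], [0.36, -0.1], [-0.06, 0.05], [-0.08, -0.02]]
pusher [0.4995 0.2753 0.1962] res px [[0.41, -0.0], [-0.58, -0.2], [0.23, 1.21], [-0.82, -0.21], [0.58, -0.35]]
tile in jig [0.0243 0.0262] 0.14003928253221365
```

Call:
step_arm --pt "0.88 -0.96 0" --pt "0.88 -0.96 0" --pt "0.88 -0.96 0" --pt "0.88 -0.96 0" --pt "0.88 -0.96 0" --pt "0.88 -0.96 0" --pt "0.88 -0.96 0" --pt "0.88 -0.96 0" --pt "0.88 -0.96 0" --pt "0.88 -0.96 0" --pt "0.88 -0.96 0" --pt "0.88 -0.96 0" --turn '[-0.71,-0.71,-0.71,-0.71,-0.71,-0.71,-0.71,-0.71,-0.71,-0.71,-0.71,-0.71]' --grip 0

```text
time: 1.3
ee_pos: [0.4781, 0.2976, 0.2226]
eef_rot: [0.635, 0.772, 0.0, -0.0]
ft_force: [1.1, 0.6, 0.5]
width: 0.0871
grip_force: 0.0
```

Call:
step_arm --pt "0.86 -0.95 0" --pt "0 0 0" --pt "0 0 0" --pt "0 0 0" --pt "0 0 0" --turn '[0,0,0,0,0]'

```text
time: 1.8
ee_pos: [0.4978, 0.2767, 0.2225]
eef_rot: [0.632, 0.775, 0.0, -0.0]
ft_force: [0.0, 0.4, -0.2]
width: 0.087
grip_force: 0.0
```

```bash
python3 - <<'E'
from bench import *
import cv2,numpy as np
c=camera('wrist');np.savez('wrist1.npz',**c);cv2.imwrite('pics/wrist1.png',c['image'][:,:,::-1])
print(c['mtx'],c['view'].round(3)); s=read_state();print(s['ee_pos'],s['eef_rot'],s['time'])
E
```

```text
[[325.1922621    0.         275.17054547]
 [  0.         325.1922621  209.1917396 ]
 [  0.           0.           1.        ]] [[ 0.98   0.2    0.    -0.543]
 [-0.191  0.936 -0.294 -0.128]
 [-0.059  0.288  0.956 -0.441]
 [ 0.     0.     0.     1.   ]]
[0.49790148 0.27668099 0.22254749] [ 6.32225163e-01  7.74784691e-01  6.08216461e-05 -1.50403739e-04] 1.85
```

View pics/wrist1.png

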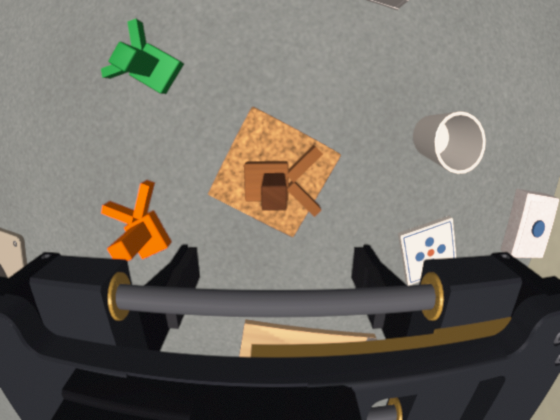

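The wrist view shows the wooden pusher at (270,190), its notch opening right along the closing line. I'll check the fit by projecting the model into an enlarged crop.

```bash
cat >> h.py <<'E'
def projw(c,p):
    q=np.atleast_2d(p)@c['view'][:3,:3].T+c['view'][:3,3];K=c['mtx'];q=q*[1,-1,-1]
    r=np.hypot(q[:,0],q[:,1]);th=np.arctan2(r,q[:,2]);return np.c_[K[0,0]*th*q[:,0]/r+K[0,2],K[1,1]*th*q[:,1]/r+K[1,2]]
def place(p,pts):
    pts=np.array(pts,float);C,S=np.cos(p[2]),np.sin(p[2]);return np.c_[p[0]+C*pts[:,0]-S*pts[:,1],p[1]+S*pts[:,0]+C*pts[:,1],pts[:,2]]
E
python3 - <<'E'
from h import *
c=load('wrist1.npz');im=c['image'][:,:,::-1]
x0,y0,k=195,95,5
o=cv2.resize(im[y0:y0+120,x0:x0+160],None,fx=k,fy=k,interpolation=cv2.INTER_CUBIC)
def draw(p,pts,col): 
    uv=projw(c,place(p,pts)); uv=((uv+.5-[x0,y0])*k-.5).round().astype(int); cv2.polylines(o,[uv],True,col,1)
p=[.4995,.2753,.196]
sq=lambda a,z:[(a,a,z),(a,-a,z),(-a,-a,z),(-a,a,z)]
draw(p,sq(.012,.096),(0,255,0));draw(p,[(.016,.022,.028),(.016,-.022,.028),(-.034,-.022,.028),(-.034,.022,.028)],(255,255,0))
for s in(1,-1): draw(p,[(.022,0,.028),(.0503,s*.0283,.028),(.0418,s*.0368,.028)],(255,0,255))
draw([.4971,.282,-.29],sq(.06,.006),(0,0,255))
cv2.imwrite('pics/wcrop1.png',o)
E
```

```text
(no output)
```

View pics/wcrop1.png

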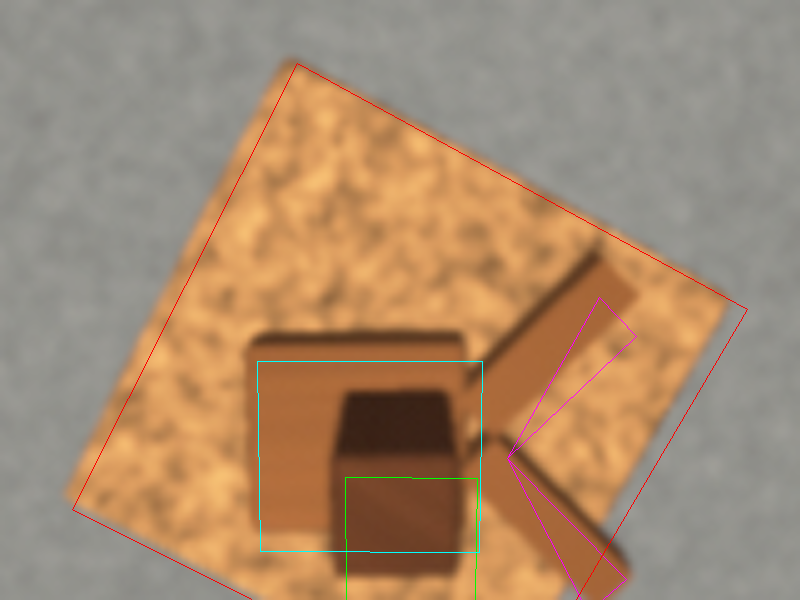

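The pad outline fits within about 2 mm. The pusher model sits about 5 mm off in its y and 2 mm in x, so the handle's axis is at about (0.497, 0.279). I'll correct for that and descend.

Call:
step_arm --pt "-0.04 0.09 -0.7" --pt "0 0 -0.9" --pt "0 0 -0.9" --pt "0 0 -0.9" --pt "0 0 -0.9" --pt "0 0 -0.9" --pt "0 0 -0.8" --pt "0 0 -0.6" --pt "0 0 -0.42" --pt "0 0 0" --pt "0 0 0" --pt "0 0 0" --turn '[0,0,0,0,0,0,0,0,0,0,0,0]' --grip 0

```text
time: 3.05
ee_pos: [0.4981, 0.2785, 0.0481]
eef_rot: [0.633, 0.774, 0.001, 0.0]
ft_force: [-1.1, -0.3, 0.2]
width: 0.0872
grip_force: 0.0
```

Call:
step_arm --pt "0 0 0" --pt "0 0 0" --pt "0 0 0" --pt "0 0 0" --pt "0 0 0" --pt "0 0 0" --pt "0 0 0" --pt "0 0 0" --pt "0 0 0" --pt "0 0 0" --turn '[0,0,0,0,0,0,0,0,0,0]' --grip 1 --newtons 50

```text
time: 4.05
ee_pos: [0.4975, 0.2781, 0.047]
eef_rot: [0.633, 0.774, -0.0, -0.0]
ft_force: [-0.8, -0.2, 1.0]
width: 0.0234
grip_force: 50.0
```

Call:
step_arm --pt "0 0 0.5" --pt "0 0 0.8" --pt "0 0 0.9" --pt "0 0 0.8" --pt "0 0 0" --pt "0 0 0" --turn '[0,0,0,0,0,0]'

```text
time: 4.65
ee_pos: [0.4975, 0.2782, 0.1224]
eef_rot: [0.633, 0.774, 0.0, 0.0]
ft_force: [-0.6, -0.2, -2.7]
width: 0.0238
grip_force: 50.0
```

Call:
step_arm --pt "0.115 -0.873 0" --pt "0.115 -0.873 0" --pt "0.115 -0.873 0" --pt "0.115 -0.873 0" --pt "0.115 -0.873 0" --pt "0.115 -0.873 0" --pt "0.115 -0.873 0" --pt "0.115 -0.873 0" --pt "0.115 -0.873 0" --pt "0.115 -0.873 0" --pt "0.115 -0.873 0" --pt "0.115 -0.873 0" --turn '[-0.57,-0.57,-0.57,-0.57,-0.57,-0.57,-0.57,-0.57,-0.57,-0.57,-0.57,-0.57]'

```text
time: 5.85
ee_pos: [0.5322, 0.0144, 0.1221]
eef_rot: [0.89, 0.455, 0.0, 0.0]
ft_force: [2.0, -0.2, -0.9]
width: 0.0242
grip_force: 50.0
```

Call:
step_arm --pt "0 0 0" --pt "0 0 0" --pt "0 0 0" --pt "0 0 0" --pt "0 0 0" --turn '[0,0,0,0,0]'

```text
time: 6.35
ee_pos: [0.532, 0.0168, 0.122]
eef_rot: [0.889, 0.458, 0.0, -0.0]
ft_force: [0.0, 0.1, -2.0]
width: 0.0237
grip_force: 50.0
```

```bash
python3 - <<'E'
from bench import *
from h import *
c=camera('wrist');np.savez('wrist2.npz',**c);t=camera('top');np.savez('top2.npz',**t)
s=read_state();print(s['ee_pos'],s['eef_rot'],s['time'],s['ft_force'])
im=c['image'][:,:,::-1].copy()
T=[.6283,-.0525,-1.4037];J=[.6014,-.0289,-1.5437]
def draw(p,pts,col): cv2.polylines(im,[projw(c,place(p,pts)).round().astype(int)],True,col,1)
sq=lambda a,z:[(a,a,z),(a,-a,z),(-a,-a,z),(-a,a,z)]
draw(T,sq(.04,.024),(0,255,0));draw(J,sq(.1,.012),(255,0,255));draw(J,[(-.1,.084,.028),(.084,.084,.028),(.084,-.1,.028)],(255,255,0))
o=np.zeros((420,800,3),np.uint8);o[:,:560]=im
a=t['image'][:,:,::-1][150:250,235:335];o[:240,560:]=cv2.resize(a,(240,240),interpolation=cv2.INTER_CUBIC)
cv2.imwrite('pics/w2.png',o)
E
```

```text
[0.53198894 0.01661925 0.12206572] [8.88977218e-01 4.57951421e-01 3.89490053e-05 1.09050416e-07] 6.45 [ 0.23102457 -0.49351627 -1.22585654]
```

View pics/w2.png

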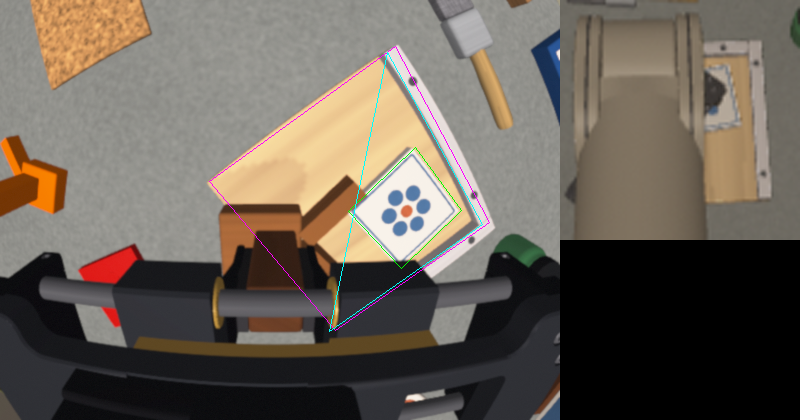

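The tile and rail models match the wrist image to within a few pixels (tile's near corner at (352,211)). The foot's visible top corners are at about (221,210) and (301,208), with the arm's outer tip at (347,177). I'll fit the pusher's offset in the hand.

```bash
python3 - <<'E'
from h import *
from scipy.optimize import least_squares
c=load('wrist2.npz')
e=np.array([.532,.0166]);yaw=2*np.arctan2(.45795,.88898)-np.pi/2;print('toolyaw',yaw)
pts=[(-.034,.022,.103),(.016,.022,.103),(.0418,.0368,.103)]
for p in ([*e,yaw],):print(projw(c,place(p,pts)).round(1))
im=c['image'][:,:,::-1];cv2.imwrite('pics/wc2.png',cv2.resize(im[165:285,205:365],None,fx=5,fy=5,interpolation=cv2.INTER_CUBIC))
E
```

```text
toolyaw -0.6194225910007025
[[217.6 214.8]
 [302.5 214.8]
 [347.  190.4]]
```

View pics/wc2.png

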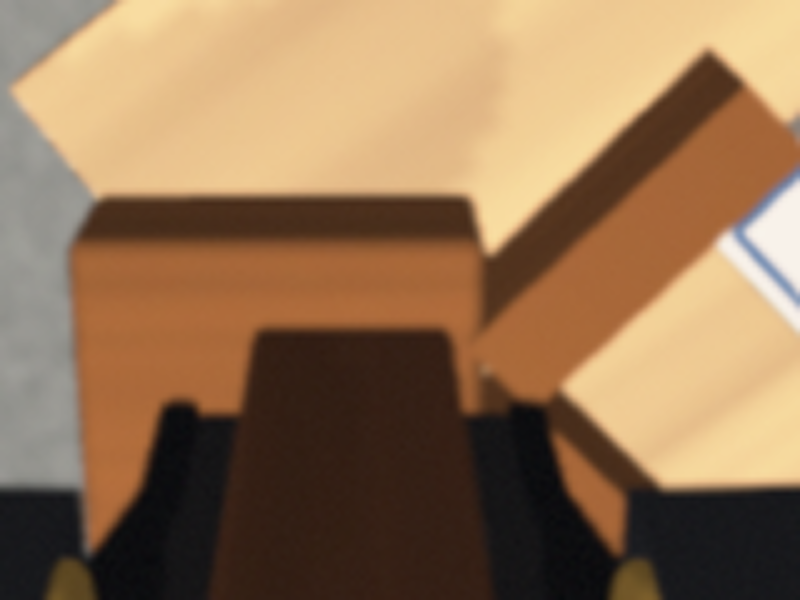

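The pusher is held true, with under 1 mm offset. Next: descend 40 mm short of the tile corner, with the underside about 4 mm clear of the board, then advance.

Call:
step_arm --pt "0 0 -0.6" --pt "0 0 -0.8" --pt "0 0 -0.7" --pt "0 0 -0.4" --pt "0 0 -0.1" --pt "0 0 0" --pt "0 0 0" --pt "0 0 0" --turn '[0,0,0,0,0,0,0,0]'

```text
time: 7.25
ee_pos: [0.5326, 0.0163, 0.0578]
eef_rot: [0.889, 0.458, 0.001, 0.0]
ft_force: [0.3, 0.7, -1.5]
width: 0.0239
grip_force: 50.0
```

Call:
step_arm --pt "0.18 -0.13 0" --pt "0.18 -0.13 0" --pt "0.18 -0.13 0" --pt "0.18 -0.13 0" --pt "0.18 -0.13 0" --pt "0.1 -0.07 0" --pt "0.06 -0.04 0" --pt "0 0 0" --pt "0 0 0" --pt "0 0 0" --turn '[0,0,0,0,0,0,0,0,0,0]'

```text
time: 8.25
ee_pos: [0.5583, -0.0026, 0.057]
eef_rot: [0.889, 0.458, -0.0, -0.0]
ft_force: [-0.0, 0.3, -1.5]
width: 0.024
grip_force: 50.0
```

Call:
step_arm --pt "0.08 -0.06 0" --pt "0.08 -0.06 0" --pt "0.08 -0.06 0" --pt "0 0 0" --pt "0 0 0" --turn '[0,0,0,0,0]'

```text
time: 8.75
ee_pos: [0.5646, -0.0074, 0.0571]
eef_rot: [0.889, 0.458, 0.0, 0.0]
ft_force: [0.3, 0.1, -1.8]
width: 0.0237
grip_force: 50.0
```

Call:
step_arm --pt "0.07 -0.025 0" --pt "0.07 -0.025 0" --pt "0.07 -0.025 0" --pt "0.07 -0.025 0" --pt "0.07 -0.025 0" --pt "0.07 -0.025 0" --pt "0 0 0" --pt "0 0 0" --turn '[-0.1,-0.1,-0.1,-0.1,-0.1,-0.1,0,0]'

```text
time: 9.55
ee_pos: [0.5751, -0.0112, 0.0571]
eef_rot: [0.905, 0.425, 0.0, 0.0]
ft_force: [0.8, 0.2, -1.9]
width: 0.0237
grip_force: 50.0
```

```bash
python3 - <<'E'
from bench import *
from h import *
c=camera('wrist');np.savez('wrist3.npz',**c);s=read_state();print(s['ee_pos'],s['time'],s['ft_force'])
im=c['image'][:,:,::-1].copy()
T=[.6283,-.0525,-1.4037];J=[.6014,-.0289,-1.5437]
sq=lambda a,z:[(a,a,z),(a,-a,z),(-a,-a,z),(-a,a,z)]
o=cv2.resize(im[120:320,220:480],None,fx=3,fy=3,interpolation=cv2.INTER_CUBIC)
for p,pts,col in((T,sq(.04,.024),(0,255,0)),(J,[(.084,.084,.028),(-.1,.084,.028)],(255,255,0)),(J,[(.084,.084,.028),(.084,-.1,.028)],(255,255,0))):
    cv2.polylines(o,[((projw(c,place(p,pts))+.5-[220,120])*3-.5).round().astype(int)],True,col,1)
cv2.imwrite('pics/w3.png',o)
E
```

```text
[ 0.57508632 -0.01119458  0.05712658] 9.6 [-0.40629543 -0.2095902  -2.05628477]
```

View pics/w3.png

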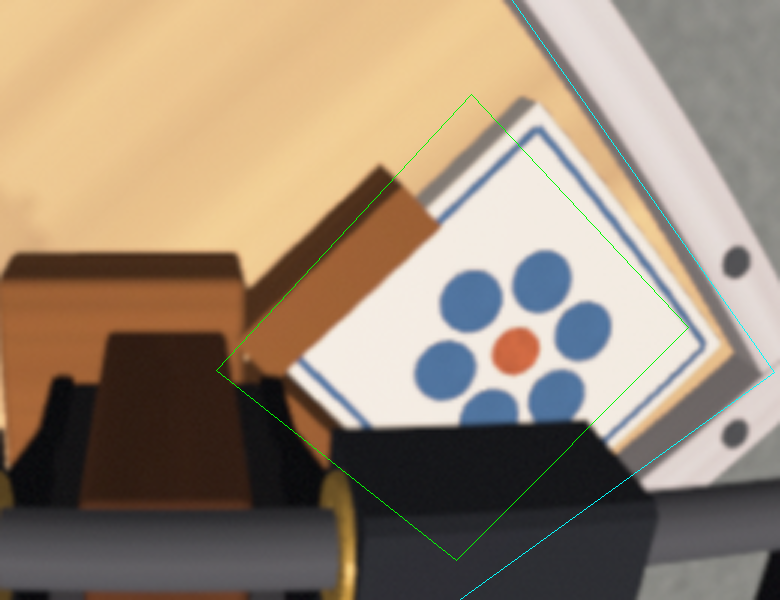

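The tile's corner is seated in the notch and it moves with the pusher, with several mm of gap left to each rail. I'll continue to about 4 mm short, turning square.

Call:
step_arm --pt "0.055 -0.02 0" --pt "0.055 -0.02 0" --pt "0.055 -0.02 0" --pt "0.055 -0.02 0" --pt "0.055 -0.02 0" --pt "0.055 -0.02 0" --pt "0.055 -0.02 0" --pt "0.055 -0.02 0" --pt "0 0 0" --pt "0 0 0" --turn '[-0.073,-0.073,-0.073,-0.073,-0.073,-0.073,-0.073,-0.073,0,0]'

```text
time: 10.6
ee_pos: [0.5856, -0.0148, 0.0569]
eef_rot: [0.919, 0.393, -0.0, -0.0]
ft_force: [-3.3, 1.8, -0.2]
width: 0.0236
grip_force: 50.0
```

Call:
step_arm --pt "0.03 -0.03 0" --pt "0.03 -0.03 0" --pt "0 0 0" --pt "0 0 0" --turn '[0,0,0,0]'

```text
time: 11.0
ee_pos: [0.5858, -0.015, 0.0566]
eef_rot: [0.919, 0.394, -0.001, -0.002]
ft_force: [-9.4, 6.4, 5.3]
width: 0.0235
grip_force: 50.0
```

Call:
step_arm --pt "-0.01 -0.02 0" --pt "0 0 0" --pt "0 0 0" --pt "0 0 0" --pt "0 0 0" --pt "0 0 0" --turn '[0,0,0,0,0,0]'

```text
time: 11.6
ee_pos: [0.5858, -0.0159, 0.0566]
eef_rot: [0.919, 0.394, -0.001, -0.001]
ft_force: [-7.1, 5.6, 1.6]
width: 0.0236
grip_force: 50.0
```

```bash
python3 - <<'E'
from bench import *
from h import *
c=camera('wrist');np.savez('wrist4.npz',**c);s=read_state();print(s['ee_pos'],s['time'],s['ft_force'],s['torque'])
im=c['image'][:,:,::-1].copy()
o=cv2.resize(im[120:320,220:480],None,fx=3,fy=3,interpolation=cv2.INTER_CUBIC)
cv2.imwrite('pics/w4.png',o)
E
```

```text
[ 0.58581883 -0.01593492  0.05659543] 11.65 [-7.26601073  5.24245827  1.5678028 ] [1.11038134 2.06470145 0.03966622]
```

View pics/w4.png

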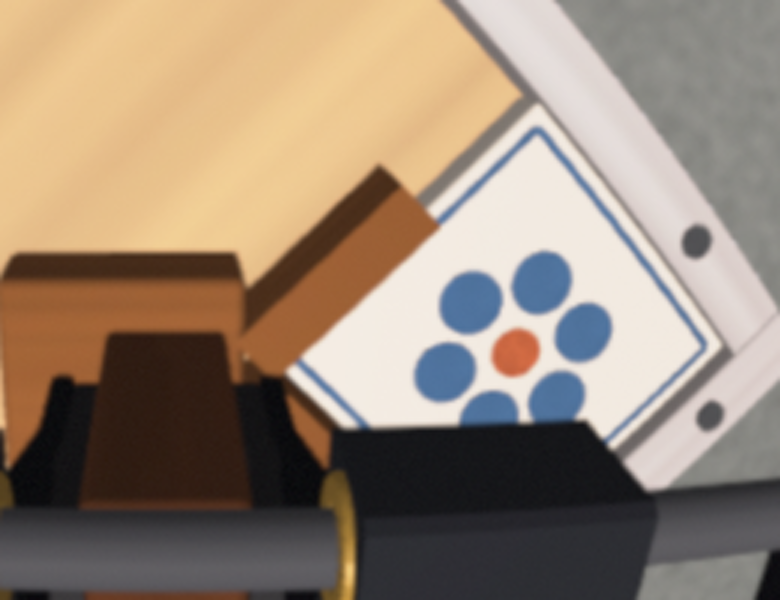

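The tile is flush with the upper rail (rail_y). The strip along the lower-right rail (710,350)–(620,445) is wider, so I'll press more along −y with less on x.

Call:
step_arm --pt "-0.02 -0.03 0" --pt "0 0 0" --pt "0 0 0" --pt "0 0 0" --turn '[0,0,0,0]'

```text
time: 12.05
ee_pos: [0.5858, -0.0173, 0.0565]
eef_rot: [0.919, 0.394, -0.001, -0.001]
ft_force: [-5.8, 3.1, -1.6]
width: 0.0238
grip_force: 50.0
```

Call:
step_arm --pt "0 -0.03 0" --pt "0 0 0" --pt "0 0 0" --pt "0 0 0" --turn '[0,0,0,0]'

```text
time: 12.45
ee_pos: [0.5858, -0.0174, 0.0566]
eef_rot: [0.919, 0.394, -0.001, -0.001]
ft_force: [-4.7, 5.6, -1.2]
width: 0.0238
grip_force: 50.0
```

Call:
step_arm --pt "0.01 -0.02 0" --pt "0 0 0" --pt "0 0 0" --pt "0 0 0" --pt "0 0 0" --pt "0 0 0" --turn '[0,0,0,0,0,0]'

```text
time: 13.05
ee_pos: [0.5858, -0.0175, 0.0566]
eef_rot: [0.919, 0.394, -0.001, -0.001]
ft_force: [-6.5, 5.7, 0.8]
width: 0.024
grip_force: 50.0
```

Now −y force builds without motion, so it bears on rail_x too. I'll add a touch more and hold.

Call:
step_arm --pt "0 -0.03 0" --pt "0 0 0" --pt "0 0 0" --pt "0 0 0" --pt "0 0 0" --pt "0 0 0" --pt "0 0 0" --pt "0 0 0" --pt "0 0 0" --pt "0 0 0" --turn '[0,0,0,0,0,0,0,0,0,0]'

```text
time: 14.05
ee_pos: [0.5858, -0.0176, 0.0566]
eef_rot: [0.919, 0.394, -0.001, -0.002]
ft_force: [-6.5, 8.1, 0.8]
width: 0.0238
grip_force: 50.0
```

```bash
python3 - <<'E'
from bench import *
from h import *
c=camera('wrist');np.savez('wrist5.npz',**c);s=read_state();print(s['ee_pos'],s['time'],s['ft_force'],s['torque'])
im=c['image'][:,:,::-1].copy()
o=cv2.resize(im[120:320,220:480],None,fx=3,fy=3,interpolation=cv2.INTER_CUBIC)
cv2.imwrite('pics/w5.png',o)
E
```

```text
[ 0.58579686 -0.01754489  0.05657766] 14.1 [-7.35742521  7.99897114  1.54077963] [2.02041006 1.88951177 0.02726895]
```

View pics/w5.png

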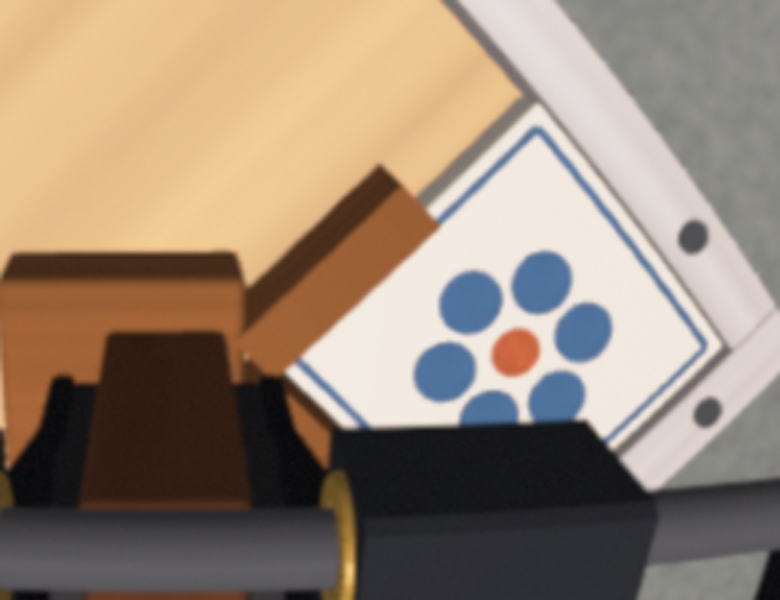

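Flush on both rails: the strip at the lower-right rail has closed, and about 7–8 N was held on each for over a second. Now I'll back out along the diagonal.

Call:
step_arm --pt "-0.03 0.03 0" --pt "-0.06 0.055 0" --pt "-0.1 0.095 0" --pt "-0.2 0.19 0" --pt "-0.25 0.235 0" --pt "-0.25 0.235 0" --pt "-0.25 0.235 0" --pt "-0.25 0.235 0" --pt "-0.15 0.14 0" --pt "0 0 0" --pt "0 0 0" --pt "0 0 0" --turn '[0,0,0,0,0,0,0,0,0,0,0,0]'

```text
time: 15.3
ee_pos: [0.5488, 0.0161, 0.0572]
eef_rot: [0.919, 0.393, 0.0, 0.0]
ft_force: [-0.7, 0.6, -2.0]
width: 0.024
grip_force: 50.0
```

Call:
step_arm --pt "0 0 0.6" --pt "0 0 0.8" --pt "0 0 0.8" --pt "0 0 0.5" --pt "0 0 0" --pt "0 0 0" --pt "0 0 0" --turn '[0,0,0,0,0,0,0]'

```text
time: 16.0
ee_pos: [0.5479, 0.0164, 0.1237]
eef_rot: [0.919, 0.393, -0.001, -0.0]
ft_force: [0.3, -0.1, -2.5]
width: 0.0238
grip_force: 50.0
```

Call:
step_arm --pt "-0.168 0.873 0" --pt "-0.168 0.873 0" --pt "-0.168 0.873 0" --pt "-0.168 0.873 0" --pt "-0.168 0.873 0" --pt "-0.168 0.873 0" --pt "-0.168 0.873 0" --pt "-0.168 0.873 0" --pt "-0.168 0.873 0" --pt "-0.168 0.873 0" --pt "-0.168 0.873 0" --pt "-0.168 0.873 0" --turn '[0.67,0.67,0.67,0.67,0.67,0.67,0.67,0.67,0.67,0.67,0.67,0.67]'

```text
time: 17.2
ee_pos: [0.4974, 0.2789, 0.1235]
eef_rot: [0.631, 0.776, -0.001, -0.0]
ft_force: [0.0, -0.4, -1.9]
width: 0.0237
grip_force: 50.0
```

Call:
step_arm --pt "0 0 0" --pt "0 0 0" --pt "0 0 0" --pt "0 0 0" --turn '[0,0,0,0]'

```text
time: 17.6
ee_pos: [0.4984, 0.2772, 0.1244]
eef_rot: [0.633, 0.774, -0.0, 0.0]
ft_force: [-0.3, -0.5, -1.4]
width: 0.0237
grip_force: 50.0
```

```bash
python3 - <<'E'
from bench import *
from h import *
c=camera('top');np.savez('top6.npz',**c);s=read_state();print(s['ee_pos'],s['ft_force'])
J=[.6014,-.0289,-1.5437]
hsv=cv2.cvtColor(c['image'],cv2.COLOR_RGB2HSV)
b=cv2.inRange(hsv,(95,80,40),(125,255,255))
o=cv2.inRange(hsv,(0,110,90),(12,255,255))
m=np.zeros_like(b);cv2.fillConvexPoly(m,proj(c,place(J,[(0.005,.005,.024),(.083,.005,.024),(.083,.083,.024),(.005,.083,.024)])).round().astype(int),255)
R=lambda w:np.array([[np.cos(J[2]),np.sin(J[2])],[-np.sin(J[2]),np.cos(J[2])]])@(w[:2]-J[:2])
for n,k in(('petals',b&m),('centre',o&m)):
    y,x=np.nonzero(k);print(n,len(x),R(ray(c,[x.mean(),y.mean()],.024)[0]).round(4))
# photo of a flush tile's outline: white extent in rectified jig view, 0.5 mm/px
g=[(0,0,.024),(.1,0,.024),(.1,.1,.024),(0,.1,.024)]
H=cv2.getPerspectiveTransform(proj(c,place(J,g)).astype(np.float32),np.float32([(0,0),(200,0),(200,200),(0,200)]))
r=cv2.warpPerspective(c['image'],H,(200,200),flags=cv2.INTER_CUBIC);s_=cv2.cvtColor(r,cv2.COLOR_RGB2HSV)[:,:,1].astype(int)
print('sat along x, y=20..60mm',[ (i/2,int(np.median(s_[40:140,i]))) for i in range(0,24,2)])
print('sat along y',[ (i/2,int(np.median(s_[i,40:140]))) for i in range(0,24,2)])
for k in (30,60,90,120,150): print(k/2,'edge x',np.argmax(s_[k,:40]<60)/2,'edge y',np.argmax(s_[:40,k]<60)/2)
E
```

```text
[0.49839429 0.27742947 0.12448508] [ 0.49163227 -0.02234027 -1.71192343]
petals 43 [0.0429 0.0432]
centre 6 [0.0444 0.0436]
sat along x, y=20..60mm [(0.0, 103), (1.0, 98), (2.0, 88), (3.0, 71), (4.0, 53), (5.0, 31), (6.0, 14), (7.0, 6), (8.0, 6), (9.0, 11), (10.0, 24), (11.0, 33)]
sat along y [(0.0, 98), (1.0, 91), (2.0, 77), (3.0, 58), (4.0, 41), (5.0, 26), (6.0, 18), (7.0, 13), (8.0, 12), (9.0, 13), (10.0, 21), (11.0, 30)]
15.0 edge x 4.0 edge y 3.0
30.0 edge x 3.5 edge y 3.0
45.0 edge x 4.0 edge y 3.5
60.0 edge x 4.0 edge y 3.0
75.0 edge x 3.5 edge y 3.0
```

The tile is flush and parallel: near edges at about 4 and 3 mm in the jig frame, flower centre at about (44,44) mm. I'll lower the pusher onto its pad.

Call:
step_arm --pt "0 0 -0.5" --pt "0 0 -0.7" --pt "0 0 -0.7" --pt "0 0 -0.6" --pt "0 0 -0.4" --pt "0 0 -0.1" --pt "0 0 -0.04" --pt "0 0 0" --pt "0 0 0" --pt "0 0 0" --pt "0 0 0" --turn '[0,0,0,0,0,0,0,0,0,0,0]'

```text
time: 18.75
ee_pos: [0.4983, 0.2785, 0.0489]
eef_rot: [0.632, 0.775, 0.0, 0.0]
ft_force: [0.3, -0.1, -1.7]
width: 0.0236
grip_force: 50.0
```

Call:
step_arm --pt "0 0 -0.03" --pt "0 0 -0.02" --pt "0 0 0" --pt "0 0 0" --pt "0 0 0" --turn '[0,0,0,0,0]'

```text
time: 19.25
ee_pos: [0.4981, 0.2783, 0.0473]
eef_rot: [0.632, 0.775, 0.0, 0.0]
ft_force: [0.5, -0.1, -1.1]
width: 0.0234
grip_force: 50.0
```

Call:
step_arm --pt "0 0 -0.02" --pt "0 0 -0.01" --pt "0 0 0" --pt "0 0 0" --turn '[0,0,0,0]'

```text
time: 19.65
ee_pos: [0.4982, 0.2784, 0.047]
eef_rot: [0.632, 0.775, 0.0, -0.0]
ft_force: [-3.2, -1.6, 5.9]
width: 0.0238
grip_force: 50.0
```

Contact is felt, so the pusher stands on the pad. I'll open and rise.

Call:
step_arm --pt "0 0 0.01" --pt "0 0 0" --pt "0 0 0" --pt "0 0 0" --pt "0 0 0" --pt "0 0 0" --pt "0 0 0" --pt "0 0 0" --pt "0 0 0" --pt "0 0 0" --turn '[0,0,0,0,0,0,0,0,0,0]' --grip 0

```text
time: 20.65
ee_pos: [0.4981, 0.2784, 0.0469]
eef_rot: [0.632, 0.775, 0.0, 0.0]
ft_force: [-0.2, -0.4, 0.1]
width: 0.0858
grip_force: 0.0
```

Call:
step_arm --pt "0 0 0.3" --pt "0 0 0.8" --pt "0 0 0.9" --pt "0 0 0.9" --pt "0 0 0.9" --pt "0 0 0.9" --pt "0 0 0.7" --pt "0 0 0.4" --pt "0 0 0" --pt "0 0 0" --pt "0 0 0" --turn '[0,0,0,0,0,0,0,0,0,0,0]'

```text
time: 21.75
ee_pos: [0.4976, 0.2781, 0.1907]
eef_rot: [0.632, 0.775, -0.001, -0.0]
ft_force: [-0.0, -0.0, -0.1]
width: 0.0872
grip_force: 0.0
```

```bash
python3 - <<'E'
from bench import *
from h import *
s=read_state();print(s['ee_pos'],s['ft_force'],s['width'],s['time'])
w=camera('wrist');a=load('wrist1.npz')
# compare with the picture before the grasp, shifted for the present camera pose
g=lambda c:cv2.cvtColor(c['image'],cv2.COLOR_RGB2GRAY)[95:215,195:355].astype(np.float32)
print('shift px',cv2.phaseCorrelate(g(a),g(w)),'camera moved',(w['view']-a['view'])[:3,3].round(4))
im=w['image'];m=(im.sum(-1)<270)&(im[:,:,0]>im[:,:,2]*1.6);m0=(a['image'].sum(-1)<270)&(a['image'][:,:,0]>a['image'][:,:,2]*1.6)
for q in(m0,m):
    y,x=np.nonzero(q[130:220,230:330]);print('brown px',len(x),x.mean()+230,y.mean()+130,x.min()+230,x.max()+230,y.min()+130,y.max()+130)
E
```

```text
[0.49759492 0.27807109 0.19071685] [-0.0469583  -0.04416653 -0.06641085] 0.08717850201369912 21.75
shift px ((3.4118628563627595, 6.485978151990452), 0.42527202506860096) camera moved [ 0.0001 -0.0099  0.0293]
brown px 1220 277.2508196721312 186.18196721311475 246 319 145 209
brown px 1489 279.62055070517124 193.4660846205507 245 324 149 219
```

The pusher stands upright in its old place; the small image shift matches the lower camera. The gripper is open and clear, so I'm handing in.

```bash
python3 -c "
from bench import *
print(close_job())"
```

```text
the job is handed in; nothing more can be done
None
```

I handed the job in at about 22 s, and no verdict came back: the tile measures flush against both rails after a press of about 7–8 N on each (estimated from the wrist force), and the pusher is back upright on its cork pad.

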